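Reset the tripped overload box through its recessed well

ROBOT

A 6-joint arm with a two-finger parallel gripper is mounted at the origin on a cart in front of the work surface, level with it; the furniture and walls round the work are solid. World frame = base frame: x ahead of the robot, y to its left, z up, the work surface at z = 0. Lengths are in m, angles in rad, forces in N, time in s.
With the tool pointing down it reaches from about 0.4 to 0.825 m from the base axis. Payload 7 kg.
Tool frame: the origin (TCP) lies on the centre line of the jaws, within the pads' length; the fingertips stand 25 mm ahead of it and the grasp point (between the pads) lies 6 mm ahead of it; z points along the fingers, y is the line along which they close (so a half turn about z gives the same grasp; the last joint's range is limited). The gripper opens to 88 mm and grips with 3 to 60 N. Pads are 19 mm wide; open, the fingers measure 130 mm over their backs; the gripper's body (78 mm by 193 mm) begins 47 mm behind the grasp point.
Start: joints at [-0.93, 0.359, 0.012, 0, -1.224, -0.288], TCP at [0.233, -0.633, 0.252] pointing down, gripper open.
Joint ranges: [-3.07, 3.07], [-1.43, 2.12], [-1.02, 1.25], [-3.03, 1.67], [-3.05, -0], [-3.03, 3.03]. Speed limits (rad/s): [2.39, 2.39, 3.01, 3.14, 3.14, 3.14].

INTERFACE

Orientations are given as [roll, pitch, yaw] about the fixed x, y, z axes, in that order (R = Rz(yaw) Ry(pitch) Rx(roll)).
In Python, from station import readout, vision, arm gives the robot as it stands. The module is installed in compiled form; this text tells all that it offers.
- The arm moves only by the tool carry_out, never from a script. Its argument "commands" is a list of rows, each an object with "dp": the shift along the tool's x, y, z in m, a list of three; "rotation": the turn, a rotation vector about the tool's x, y, z in degrees, a list of three. In form: [{"dp": [dx, dy, dz], "rotation": [wx, wy, wz]}, ...]. A call has 1 to 8 rows; each row shifts and turns the commanded pose from where the row before left it, along the tool's axes as they then stand; what a row does not reach is not made up. A row lasts 1/8 s, in which the tool goes at most 62.5 mm and 10.7 degrees, less where a joint would pass 70% of its speed; a pose out of reach is approached as far as the arm can. A call with a gripper value outside its range is refused whole. "grip" is the finger opening in m, from 0 to 0.0876, set as the call begins (left out, the last holds). The fingers move at their own pace and stop on an object; "force" is the grip in N (left out, the last holds). Time passes only in rows, so rows that do not move let the fingers close. It gives the time, the measured TCP pose, the force, the opening and the grip force at its end, in the units of the state.
- readout.get_state(): the state, without advancing time (a new reading comes with each control period).
- vision.grab_frame(name): name is "scene" or "side" or "wrist"; returns (picture, depth): 384x512x3 uint8, red, green, blue; 384x512 float32, m along the optical axis (not along the pixel's ray), 0 where there is no reading.
- vision.calibration(name): a dict with "fovy" (degrees; the focal length in pixels is half the picture's height over the tangent of half this angle, whatever the lens; pixels are square), "cx", "cy" (the principal point, pixels), "origin" and "attitude" of the camera in the world; the wrist camera has in their place "mount" (4x4, takes a point from camera to tool coordinates, whose origin is the TCP and whose axes are the flange's). Camera axes: x right, y down, z forward; pixel columns grow to the right and rows downward; lengths in m; the calibration is good to about 2 mm. A picture is of the moment at which its call begins: read the wrist's pose just before it. calibration takes no time and is no camera call.
- arm.job_done(): hands the job in; it is judged then, once.
Trained networks look in the newest picture that a camera, given by its name, has taken for a name from the list of things; names that differ only in an ending like _2 or _b are one class to them, and where a whole thing is asked for, a point or a joint stands for the part that bears it (a point fixed in the world has none). Each returns a list of dicts, best first, with "score" (0 to 1); they miss things now and then, are a little off and sometimes report something else, mostly with a low value. They report only what shows in the picture. A call takes as long as a camera call.
- vision.trace(label, camera): "pixels" (384x512 bool, what is visible of it) and "position" ([row, column] in pixels, amid what is visible of it).
The state is a dict: "t": time; "q": joint angles; "qd": joint speeds; "joint_efforts": joint torques, N m; "eef_pos": TCP position; "ee_rot": TCP orientation; "force": force on the tool from outside, world axes, zero at the start; "moment": the same for the moment, N m; "width": finger opening in m; "gripper_force": force on a finger pad.
Only numpy, scipy, OpenCV 4.12 (cv2) and the standard library are available. Lean on these libraries where they do the work, as an engineer would, in place of code of your own. Each camera call takes 0.05 s, during which the arm holds its last target. There are 200 camera calls.

TASK

One of the two grey overload boxes has tripped and shows a red lamp bar, while the other shows green. Reset the red one with the fingertips: push its black dust cover fully open by the yellow rib, reach into the well and gently press the sunken white key all the way down, keep it down for a full second, let it come up, then push the cover fully shut again. Only touch and push: do not lift, tip or shove the box, and leave the green box and everything else on the bench alone.

Things in the scene. Friction and masses are not known exactly. Their poses are not given: they have to be found in the camera images.
- tripped_unit: the tripped box, to be reset: a loose grey box on rubber feet, 120 x 150 x 50 mm (its x, y, z), 1 kg, with a red lamp bar (14 x 80 mm) along the front (-x) edge of its top, standing 9 mm proud. Origin: centre of its underside; z up. In this frame the well, a round hole 48 mm wide, opens in the top (z = 50 mm) at x = +12, y = -33 mm. Two 6 mm high rails run along y at x = -24 and +48 mm, beside the cover. The body's place also gives the yaw of everything on it
- tripped_cover (a joint): sliding dust cover of that box, in m: 0 = shut over the well, 0.062 = fully open (slid along the box's +y). Black plate 66 x 64 x 4 mm lying on the top, moved against about 1.2 N of friction, stays where left. While shut or partly shut it blocks the well
- tripped_rib (a point): centre of the yellow rib that stands up from the middle of the cover: 34 mm (box x) x 8 mm (box y) x 14 mm high, from 54 to 68 mm above the underside of the box; it lies at box x = +12, y = -33 mm + cover joint value. Push on its -y face to open, on its +y face to shut
- tripped_key (a joint): sunken white reset key in the well, in m: 0 = up, 0.006 = fully down; springs back; about 2.3 N to start it, 5 N fully down
- tripped_key_top (a point): centre of the key's round top face (34 mm wide), 14 mm below the rim of the well, 36 mm above the underside of the box; it goes straight down when pressed
- running_unit: the box that is running, to be left alone: a loose grey box on rubber feet, 120 x 150 x 50 mm (its x, y, z), 1 kg, with a green lamp bar (14 x 80 mm) along the front (-x) edge of its top, standing 9 mm proud. Origin: centre of its underside; z up. In this frame the well, a round hole 48 mm wide, opens in the top (z = 50 mm) at x = +12, y = -33 mm. Two 6 mm high rails run along y at x = -24 and +48 mm, beside the cover. The body's place also gives the yaw of everything on it
- running_cover (a joint): sliding dust cover of that box, in m: 0 = shut over the well, 0.062 = fully open (slid along the box's +y). Black plate 66 x 64 x 4 mm lying on the top, moved against about 1.2 N of friction, stays where left. While shut or partly shut it blocks the well
- running_rib (a point): centre of the yellow rib that stands up from the middle of the cover: 34 mm (box x) x 8 mm (box y) x 14 mm high, from 54 to 68 mm above the underside of the box; it lies at box x = +12, y = -33 mm + cover joint value. Push on its -y face to open, on its +y face to shut
- running_key (a joint): sunken white reset key in the well, in m: 0 = up, 0.006 = fully down; springs back; about 2.3 N to start it, 5 N fully down
- running_key_top (a point): centre of the key's round top face (34 mm wide), 14 mm below the rim of the well, 36 mm above the underside of the box; it goes straight down when pressed
- white_cap_jar: bystander, loose: small red jar with a white cap, 23 x 23 x 47 mm; origin at the centre of its underside
- black_cap_jar: bystander, loose: small amber-yellow jar with a black cap, 23 x 23 x 47 mm; origin at the centre of its underside
- blue_cap_bottle: bystander, loose: small white bottle with a blue cap, 36 x 36 x 60 mm; origin at the centre of its underside
- red_jar: bystander, loose: small dark red jar with a black cap, 23 x 23 x 47 mm; origin at the centre of its underside

How it is judged:
By the outcome, as a careful person would: the job done as asked, in the order asked, and still so for the second after the job is handed in, with the robot touching nothing.
It also fails if it takes over 45 s, if anything falls off the work surface, if the arm or the gripper's body presses on something with over 40 N, if the wrist force passes 120 N, or if a joint passes its speed limit or range.

## Working session

There is one attempt and no reset: what is moved stays moved. The work goes in short steps, Python scripts to look and compute and a tool call to move; the robot and the scene stay as the last step left them, time stands still between calls to the robot, and variables do not carry over. Pictures are saved under pics/ and viewed, at most 10 in all, crops included, and the job is handed in when it is done.

Besides the shell and the picture viewer there is one more tool, called by a JSON object that holds its "api" and its "payload". carry_out: Moves the arm, as the interface text tells. Its arguments: {"type":"object","properties":{"commands":{"type":"array"},"grip":{"type":"number"},"force":{"type":"number"}},"required":["commands"]}

```bash
mkdir -p pics; cat > h.py <<'E'
import numpy as np, cv2
from scipy.spatial.transform import Rotation as R
from station import readout, vision, arm
def cam(name,st=None):
    c=vision.calibration(name); f=192/np.tan(np.radians(c['fovy'])/2)
    if 'mount' in c:
        T=np.eye(4);T[:3,:3]=R.from_euler('xyz',st['ee_rot']).as_matrix();T[:3,3]=st['eef_pos'];M=T@np.array(c['mount'])
    else:
        M=np.eye(4);a=np.array(c['attitude']);M[:3,3]=c['origin']
        M[:3,:3]=a if a.shape==(3,3) else (R.from_euler('xyz',a).as_matrix() if a.size==3 else R.from_quat(a).as_matrix())
    return f,c['cx'],c['cy'],M
def cloud(name,d,st=None):
    f,cx,cy,M=cam(name,st); v,u=np.mgrid[:384,:512]
    P=np.stack([(u-cx)*d/f,(v-cy)*d/f,d],-1)
    return P@M[:3,:3].T+M[:3,3]
def save(n,im): cv2.imwrite('pics/'+n,cv2.cvtColor(im,cv2.COLOR_RGB2BGR))
E
python3 - <<'E'
from h import *
st=readout.get_state(); print(st)
ims=[]
for n in ['scene','side']:
    print(n,vision.calibration(n))
    im,d=vision.grab_frame(n); ims.append(im); P=cloud(n,d)
    np.savez('pics/'+n,im=im,P=P,d=d)
    for l in ['tripped_unit','running_unit','tripped_rib']:
        for r in vision.trace(l,n)[:2]:
            m=r['pixels']&(d>0); print(l,round(r['score'],2),np.round(r['position']),m.sum(),np.round(np.median(P[m],0),3),np.round(P[m][:,2].max(),3))
print(vision.calibration('wrist'))
save('a.png',cv2.resize(np.vstack(ims),(450,600) if 0 else (400,600)))
E
```

```text
{'t': 0.0, 'q': array([-9.29894530e-01,  3.59386482e-01,  1.10761074e-02, -3.76045303e-04,
       -1.22408234e+00, -2.88082487e-01]), 'qd': array([ 0.0003728 , -0.00075588, -0.00048312, -0.00129706, -0.00117807,
        0.00078291]), 'joint_efforts': array([ 1.00220059e-03, -5.82716739e+01,  2.93074644e+01,  6.99754223e+00,
        7.11113287e-03, -1.97905629e-04]), 'eef_pos': array([ 0.23306868, -0.63301757,  0.25062575]), 'ee_rot': array([ 3.13996161e+00, -1.14665162e-04, -2.78890132e+00]), 'force': array([ 0.73968116,  0.82191959, -0.51339435]), 'moment': array([ 0.05192721,  0.01156565, -0.02458882]), 'gripper_force': 0.0, 'width': 0.08799481741476657}
scene {'fovy': 43.50432980556959, 'cx': 260.3260569786235, 'cy': 192.46776241632762, 'origin': array([0.1064517 , 0.6945307 , 0.75032812]), 'attitude': array([-2.36955804,  0.015582  , -2.47744134])}
tripped_unit 0.78 [174. 285.] 3788 [0.533 0.086 0.051] 0.071
tripped_unit 0.17 [256. 210.] 1065 [0.504 0.351 0.055] 0.071
running_unit 0.91 [279. 201.] 6329 [0.486 0.392 0.051] 0.071
running_unit 0.49 [197. 366.] 235 [0.365 0.031 0.032
[... 175 characters left out ...]
538, 0.89500615, 0.43839442]), 'attitude': array([-2.04822282, -0.0192613 , -2.73740837])}
tripped_unit 0.6 [179. 258.] 1945 [0.535 0.111 0.049] 0.069
running_unit 0.65 [243. 218.] 4459 [0.487 0.413 0.05 ] 0.07
tripped_rib 0.66 [165. 264.] 228 [0.554 0.04  0.055] 0.069
{'fovy': 59.10600193824242, 'cx': 256.10281085911095, 'cy': 187.30855587115167, 'mount': array([[-4.58000870e-04, -9.56727538e-01, -2.90984893e-01,
         7.90679706e-02],
       [ 9.99999745e-01, -5.97843899e-04,  3.91680020e-04,
         7.29311820e-04],
       [-5.48694604e-04, -2.90984639e-01,  9.56727568e-01,
        -1.32383449e-01],
       [ 0.00000000e+00,  0.00000000e+00,  0.00000000e+00,
         1.00000000e+00]])}
```

View pics/a.png

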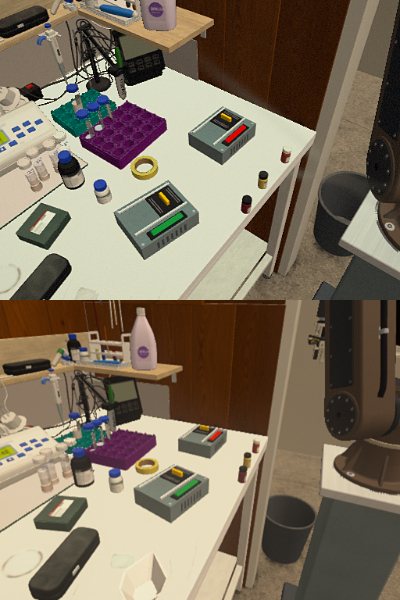

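```bash
python3 - <<'E'
from h import *
for n in ['scene','side']:
    z=np.load('pics/'+n+'.npz'); P=z['P']; im=z['im'].astype(int); r,g,b=im[...,0],im[...,1],im[...,2]
    H=P[...,2]; ok=(z['d']>0)&(abs(P[...,0]-.535)<.16)&(abs(P[...,1]-.075)<.14)
    def rect(m,t):
        q=P[m][:,:2]
        if len(q)<8: print(t,len(q));return
        c,s,a=cv2.minAreaRect((q*1000).astype(np.float32)); print(n,t,len(q),np.round(c,1),np.round(s,1),round(a,1),'z',np.round(np.median(P[m][:,2]),4),np.round(np.median(q,0),3))
    rect(ok&(r>120)&(g<80)&(b<80)&(H>.052),'lamp')
    rect(ok&(r>120)&(g>100)&(b<90)&(H>.063),'ribtop')
    rect(ok&(r<60)&(g<60)&(b<60)&(abs(H-.054)<.003),'cover')
    rect(ok&(abs(H-.052)<.006),'top')
E
```

```text
scene lamp 187 [502.4  68.5] [78.9 17.5] 86.0 z 0.0592 [0.5  0.07]
scene ribtop 39 [555.2  34.8] [ 8.3 34.2] 82.9 z 0.0684 [0.556 0.036]
scene cover 499 [540.4  58.6] [112.9 101.2] 86.9 z 0.0544 [0.542 0.045]
scene top 2542 [489.6  67.9] [154.8 235.7] 87.5 z 0.0516 [0.543 0.076]
side lamp 75 [499.5  71.6] [72.4 12.2] 85.4 z 0.0583 [0.499 0.073]
side ribtop 30 [556.4  35.4] [ 9.1 32.9] 89.1 z 0.0665 [0.555 0.037]
side cover 93 [538.7  66.4] [98.5 96.2] 87.1 z 0.054 [0.537 0.052]
side top 963 [488.9  67.9] [157.2 234.7] 87.1 z 0.0509 [0.542 0.087]
```

```bash
python3 - <<'E'
from h import *
Z=[np.load('pics/'+n+'.npz') for n in ['scene','side']]
P=np.vstack([z['P'][z['d']>0] for z in Z])
xs=np.arange(.3,.9,.04); ys=np.arange(-.7,.28,.04)
print('rows y from .26 down; cols x',np.round(xs,2)); 
for y in ys[::-1]:
    print('%5.2f'%y,' '.join('%4d'%(P[m][:,2].max()*1000) if (m:=(abs(P[:,0]-x)<.02)&(abs(P[:,1]-y)<.02)).any() else '   .' for x in xs))
E
```

```text
rows y from .26 down; cols x [0.3  0.34 0.38 0.42 0.46 0.5  0.54 0.58 0.62 0.66 0.7  0.74 0.78 0.82
 0.86 0.9 ]
 0.26    .    3    3    4    3    4    5    4   23   21   47   46   46  123  122   44
 0.22    .   49   50    4    3    3    3    3    3    4   45   46   46  122  122   41
 0.18    .    2    3    3    3    4    3    3    4    3   46   45   44   45   45   42
 0.14    .   47   50    4    4   53   58   58   54    4   45   43   44   45   45  119
 0.10    .    4    3    3    3   62   58   58   53    4    3    3    5    3    3  204
 0.06    .    2    3    3    4   62   70   60   53    5    4  240  240  316  239  257
 0.02    .   49   50    4    4   61   71   70   53    3  223  239  400  440  372  259
-0.02 -890    4    4    3    4   52   56   57   51    4    3  239  407  438    4  351
-0.06 -888    4    3    3    5    3    3    2    3    3    4  240  240  239    5  352
-0.10 -889    3  468  467  467  467  466  466  466  465  464  464  464  463  463  463
-0.14  265  469  468  467  467  467  466  466  466  451  451  450  452  452  451  451
-0.18  240  470    .    .    .    .    .  
[... 461 characters left out ...]
 .    .    .
-0.42 -712 -579 -580    .    .    .    .    .    .    .    .    .    .    .    .    .
-0.46    . -582 -583    .    .    .    .    .    .    .    .    .    .    .    .    .
-0.50    . -587 -580    .    .    .    .    .    .    .    .    .    .    .    .    .
-0.54 -774 -581 -583    .    .    .    .    .    .    .    .    .    .    .    .    .
-0.58 -580 -578 -888 -901    .    .    .    .    .    .    .    .    .    .    .    .
-0.62 -578 -583 -886 -892    .    .    .    .    .    .    .    .    .    .    .    .
-0.66  390    . -900 -891    .    .    .    .    .    .    .    .    .    .    .    .
-0.70  335    .    . -896    .    .    .    .    .    .    .    .    .    .    .    .
```

```bash
python3 - <<'E'
from h import *
for n in ['scene','side']:
    z=np.load('pics/'+n+'.npz'); P=z['P']; d=z['d']
    m=(d>0)&(P[...,1]<-.05)&(P[...,1]>-.3)&(P[...,0]>.2)&(P[...,2]>.1)
    v,u=np.nonzero(m); print(n,len(v),'rows',v.min(),v.max())
    for c in range(0,512,40):
        k=np.nonzero(m[:,c])[0]
        if len(k): print(c,k[0],np.round(P[k[0],c],3),z['im'][max(k[0]-2,0),c],k[-1],np.round(P[k[-1],c],3))
    # wall end
    for y in np.arange(-.24,-.06,.02):
        q=P[m&(abs(P[...,1]-y)<.01)]
        if len(q): print('y',round(y,2),np.round(q[:,0].min(),3),np.round(np.percentile(q[:,2],[0,50,100]),3),len(q))
    save(n+'_full.png',z['im'])
E
```

```text
scene 24205 rows 0 137
240 0 [ 0.821 -0.131  0.266] [53 26  9] 66 [ 0.821 -0.119  0.101]
280 0 [ 0.709 -0.132  0.295] [59 29  0] 78 [ 0.705 -0.131  0.103]
320 0 [ 0.608 -0.131  0.322] [54 22  0] 96 [ 0.588 -0.13   0.1  ]
360 0 [ 0.52  -0.133  0.344] [42 11  0] 112 [ 0.481 -0.129  0.101]
400 0 [ 0.439 -0.13   0.366] [52 27 17] 129 [ 0.383 -0.129  0.1  ]
440 0 [ 0.369 -0.133  0.384] [49 28  1] 124 [ 0.321 -0.194  0.102]
480 0 [ 0.321 -0.199  0.373] [151 135 114] 16 [ 0.321 -0.237  0.328]
y -0.24 0.32 [0.101 0.257 0.36 ] 106
y -0.22 0.32 [0.102 0.249 0.366] 305
y -0.2 0.32 [0.1   0.258 0.375] 321
y -0.18 0.32 [0.1   0.263 0.381] 358
y -0.16 0.32 [0.101 0.272 0.389] 368
y -0.14 0.32 [0.1   0.243 0.392] 17033
y -0.12 0.356 [0.1   0.235 0.387] 4958
y -0.1 0.72 [0.221 0.237 0.24 ] 249
y -0.08 0.72 [0.1   0.237 0.24 ] 239
side 29330 rows 0 143
120 0 [ 1.062 -0.059  0.461] [62 20  5] 112 [ 1.156 -0.087  0.107]
160 0 [ 0.942 -0.092  0.463] [71 35  6] 101 [ 0.947 -0.05   0.176]
200 0 [ 0.807 -0.093  0.464] [66 31  8] 122 [ 0.842 -0.117  0.104]
240 0 [ 0.685 -0.097  0.465] [69 33  4] 127 [ 0.7   -0.132  0.102]
280 0 [ 0.578 -0.121  0.467] [62 26  2] 133 [ 0.561 -0.131  0.101]
320 0 [ 0.47  -0.117  0.467] [56 25  0] 139 [ 0.434 -0.132  0.1  ]
360 0 [ 0.371 -0.124  0.468] [63 33 10] 141 [ 0.321 -0.166  0.101]
y -0.24 0.32 [0.101 0.319 0.463] 38
y -0.22 0.32 [0.107 0.319 0.471] 86
y -0.2 0.32 [0.102 0.301 0.466] 95
y -0.18 0.32 [0.101 0.305 0.471] 101
y -0.16 0.32 [0.101 0.314 0.47 ] 105
y -0.14 0.32 [0.1   0.322 0.469] 18588
y -0.12 0.356 [0.1   0.321 0.468] 7873
y -0.1 0.63 [0.111 0.454 0.466] 979
y -0.08 0.631 [0.1   0.297 0.464] 629
```

View pics/scene_full.png

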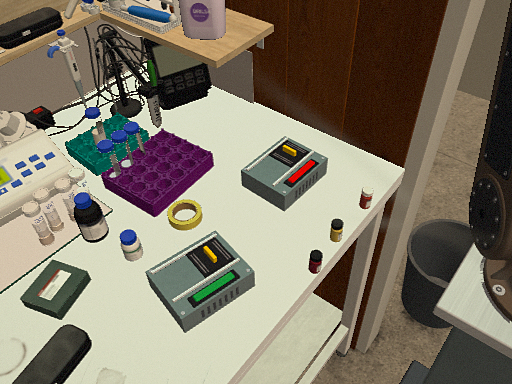

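View pics/side_full.png

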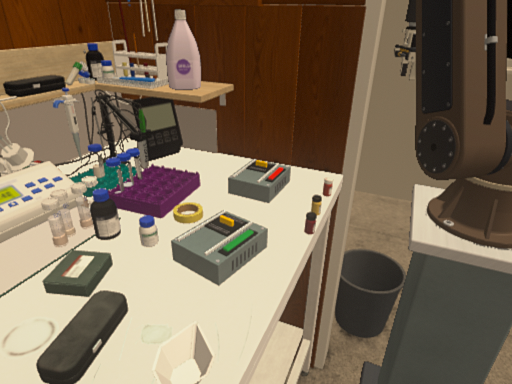

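{"api": "carry_out", "payload": {"commands": [{"dp":[0,0.05,0],"rotation":[0,0,0]},{"dp":[0,0.05,0],"rotation":[0,0,0]}], "grip": 0.0876}}

```text
t: 0.65
eef_pos: [0.1981, -0.5386, 0.2508]
ee_rot: [3.141, -0.0, -2.789]
force: [0.5, 0.1, -0.4]
width: 0.0875
gripper_force: 0.0
```

```bash
cat > rec.py <<'E'
from h import *
import json,os
s=readout.get_state(); L=json.load(open('rec.json')) if os.path.exists('rec.json') else []
L.append([s['t'],list(s['q']),list(s['eef_pos']),list(s['ee_rot'])]); json.dump(L,open('rec.json','w'))
print(np.round(s['t'],2),np.round(s['q'],4),np.round(s['eef_pos'],4),np.round(s['ee_rot'],4),np.round(s['joint_efforts'],2))
E
python3 rec.py
```

```text
0.65 [-0.8775  0.1945 -0.2166  0.     -1.1609 -0.3409] [ 0.1981 -0.5386  0.2508] [ 3.1406e+00 -4.0000e-04 -2.7892e+00] [ -2.62 -38.17  30.48   6.63  -0.32   0.41]
```

{"api": "carry_out", "payload": {"commands": [{"dp":[0,0.02,-0.05],"rotation":[0,0,0]},{"dp":[0,0.02,-0.05],"rotation":[0,0,0]},{"dp":[0,0.02,-0.05],"rotation":[0,0,0]}]}}

```text
t: 1.02
eef_pos: [0.1774, -0.4823, 0.4034]
ee_rot: [-3.141, 0.0, -2.789]
force: [0.9, -0.6, 0.8]
width: 0.0873
gripper_force: 0.0
```

```bash
python3 rec.py
```

```text
1.02 [-8.3580e-01  2.5000e-02 -6.9500e-02  1.0000e-04 -1.4757e+00 -3.8210e-01] [ 0.1774 -0.4823  0.4034] [-3.1411e+00  1.0000e-04 -2.7887e+00] [ -1.24 -32.03  28.77   7.32   1.26   0.2 ]
```

{"api": "carry_out", "payload": {"commands": [{"dp":[0,0.02,0],"rotation":[-9,3.6,0]},{"dp":[0,0.02,0],"rotation":[-9,3.6,0]},{"dp":[0,0.02,0],"rotation":[-9,3.6,0]}]}}

```text
t: 1.4
eef_pos: [0.1579, -0.4274, 0.4119]
ee_rot: [2.661, -0.183, -2.744]
force: [-0.6, -0.2, -0.7]
width: 0.0876
gripper_force: 0.0
```

```bash
python3 rec.py; cat > kin.py <<'E'
import numpy as np
from scipy.spatial.transform import Rotation as R
# params: a1,d1,L2,L3,a3,off,d6
def fk(q,p,full=False):
    a1,d1,L2,L3,a3,off,d6=p
    e=R.from_euler
    A1=e('z',q[0]); A2=A1*e('y',q[1]); A3=A2*e('y',-q[2]); A4=A3*e('x',q[3]); A5=A4*e('y',-q[4])  # tool dir = +x
    s=A1.apply([a1,0,d1]); el=s+A2.apply([0,0,L2]); el2=el+A3.apply([0,0,a3]); w=el2+A3.apply([L3,0,0]); w2=w+A4.apply([0,off,0]); 
    t=w2+A5.apply([d6,0,0])
    # tool frame: z along A5 x ; at q6=0 tool x along A5 -y
    T=A5*R.from_matrix(np.array([[0,0,1],[-1,0,0],[0,-1,0]]).astype(float))*e('z',-q[5])
    return (t,T,[s,el,el2,w,w2,t]) if full else (t,T)
E
python3 - <<'E'
import json,numpy as np
from kin import *
from scipy.optimize import least_squares
L=json.load(open('rec.json'))
import sys
L=[[0,[-9.29894530e-01,3.59386482e-01,1.10761074e-02,-3.76e-4,-1.22408234,-2.88082487e-01],[0.23306868,-0.63301757,0.25062575],[3.13996,-1.1e-4,-2.7889]]]+L
def res(p): return np.concatenate([fk(l[1],p)[0]-l[2] for l in L]+[1e-3*(p-p0)])
p0=np.array([.1,.4,.4,.45,0,-.19,.3])
r=least_squares(res,p0); print(np.round(r.x,4)); 
for l in L:
    t,T=fk(l[1],r.x); print(np.round(t-l[2],4),np.round((T.inv()*R.from_euler('xyz',l[3])).as_rotvec(),3))
print(np.linalg.svd(r.jac)[1])
E
```

```text
1.4 [-0.7986  0.2179  0.0827 -0.0204 -1.9464 -0.4218] [ 0.1579 -0.4274  0.4119] [ 2.6614 -0.1828 -2.7438] [ -0.35 -51.03  28.46   7.65   0.27   0.12]
[ 0.0104  0.1902  0.5962  0.4518  0.0048 -0.1884  0.3485]
[ 0.002   0.0026 -0.0004] [-0.    -0.001  0.   ]
[ 0.0029  0.0018 -0.0002] [ 0.  0. -0.]
[ 0.0018  0.0031 -0.0035] [ 0.  0. -0.]
[-0.0061 -0.008   0.0041] [-0.016 -0.035 -0.015]
[3.96808827 2.82387561 2.00000017 0.45274532 0.19074778 0.16490032
 0.10701894]
```

```bash
sed -i "s/e('x',q\[3\])/e('x',-q[3])/" kin.py; cat > fit.py <<'E'
import json,numpy as np
from kin import *
from scipy.optimize import least_squares
L=json.load(open('rec.json'))
L=[[0,[-9.29894530e-01,3.59386482e-01,1.10761074e-02,-3.76e-4,-1.22408234,-2.88082487e-01],[0.23306868,-0.63301757,0.25062575],[3.13996,-1.1e-4,-2.7889]]]+L
def res(p): return np.concatenate([fk(l[1],p)[0]-l[2] for l in L]+[1e-3*(p-p0)])
p0=np.array([0.,.2,.6,.45,0,-.19,.35])
r=least_squares(res,p0); print(np.round(r.x,4)); np.save('p.npy',r.x)
for l in L:
    t,T=fk(l[1],r.x); print(np.round(t-l[2],4),np.round((T.inv()*R.from_euler('xyz',l[3])).as_rotvec(),3))
print([np.round(x,3) for x in fk(L[-1][1],r.x,True)[2]])
E
python3 fit.py
```

```text
[ 0.      0.1988  0.6016  0.4636  0.     -0.1918  0.353 ]
[-0.  0.  0.] [-0. -0. -0.]
[ 0. -0.  0.] [-0. -0.  0.]
[ 0.  0. -0.] [ 0. -0.  0.]
[ 0.  0. -0.] [-0. -0. -0.]
[array([ 0.   , -0.   ,  0.199]), array([ 0.091, -0.093,  0.786]), array([ 0.091, -0.093,  0.786]), array([ 0.411, -0.422,  0.724]), array([ 0.274, -0.556,  0.72 ]), array([ 0.158, -0.427,  0.412])]
```

```bash
cat > plan.py <<'E'
import numpy as np,json,sys
from kin import *
from scipy.optimize import least_squares
p=np.load('p.npy')
def ik(pos,rot,q):
    f=lambda q:np.concatenate([fk(q,p)[0]-pos,.3*(fk(q,p)[1].inv()*rot).as_rotvec()])
    r=least_squares(f,q); return r.x,np.abs(r.fun).max()
def check(q):
    K=fk(q,p,True)[2]; pts=[K[i]+(K[i+1]-K[i])*s for i in (1,3,4) for s in np.linspace(0,1,15)] if 0 else [K[a]+(K[b]-K[a])*s for a,b in((1,3),(3,4),(4,5)) for s in np.linspace(0,1,15)]
    d=[np.hypot(max(.32-x[0],0),max(-.26-x[1],x[1]+.13,0)) for x in pts]
    i=int(np.argmin(d)); return d[i],pts[i],K
if __name__=='__main__':
    L=json.load(open('rec.json'))[-1]; q=np.array(L[1]); pos=np.array(L[2]); rot=R.from_euler('xyz',L[3])
    W=[((.05,-.40,.36),4),((.10,-.30,.36),4),((.20,-.22,.36),4),((.21,-.12,.36),4),((.24,-.04,.36),4),((.31,.03,.36),4)]
    goal=R.from_euler('xyz',[np.pi,0,np.pi]); first=True
    for w,n in W:
        a=pos; rv=(rot.inv()*goal).as_rotvec()
        for k in range(1,n+1):
            t=a+(np.array(w)-a)*k/n; g=rot*R.from_rotvec(rv*k/n) if first else goal
            q2,e=ik(t,g,q); d,c,K=check(q2)
            print(np.round(t,3),'q',np.round(q2,2),'v',np.round(np.abs((q2-q)/.125).max(),2),'e',round(e,4),'wall',round(d,3),np.round(c,2),'el',np.round(K[1],2)); q=q2
        if first: print('rv',np.degrees(rv),'tooldp',rot.inv().apply(np.array(w)-a))
        pos=np.array(w); first=False
E
python3 plan.py
```

```text
[ 0.131 -0.421  0.399] q [-0.83  0.12 -0.02 -0.02 -1.81 -0.48] v 1.08 e 0.0 wall 0.063 [ 0.27 -0.3   0.75] el [ 0.05 -0.05  0.8 ]
[ 0.104 -0.414  0.386] q [-0.87  0.03 -0.13 -0.01 -1.68 -0.53] v 1.09 e 0.0 wall 0.078 [ 0.26 -0.31  0.74] el [ 0.01 -0.01  0.8 ]
[ 0.077 -0.407  0.373] q [-0.91 -0.07 -0.23 -0.01 -1.54 -0.57] v 1.1 e 0.0 wall 0.094 [ 0.25 -0.33  0.72] el [-0.03  0.03  0.8 ]
[ 0.05 -0.4   0.36] q [-0.95 -0.17 -0.34  0.   -1.4  -0.62] v 1.1 e 0.0 wall 0.117 [ 0.21 -0.29  0.71] el [-0.06  0.08  0.79]
rv [ 24.99321894 -15.56549033  19.77564196] tooldp [0.0779418  0.02840302 0.09052655]
[ 0.062 -0.375  0.36 ] q [-0.88 -0.22 -0.38 -0.   -1.41 -0.69] v 0.59 e 0.0 wall 0.11 [ 0.21 -0.25  0.71] el [-0.08  0.1   0.79]
[ 0.075 -0.35   0.36 ] q [-0.79 -0.26 -0.41  0.   -1.43 -0.78] v 0.66 e 0.0 wall 0.108 [ 0.21 -0.22  0.71] el [-0.11  0.11  0.78]
[ 0.088 -0.325  0.36 ] q [-0.7  -0.31 -0.44  0.   -1.44 -0.87] v 0.74 e 0.0 wall 0.109 [ 0.21 -0.18  0.71] el [-0.14  0.12  0.77]
[ 0.1  -0.3   0.36] q [-0.6  -0.36 -0.46  0.   -1.46 -0.97] v 0.83 e 0.0 wall 0.112 [ 0.21 -0.14  0.71] el [-0
[... 1365 characters left out ...]
24] v 0.65 e 0.0 wall 0.112 [ 0.23 -0.06  0.71] el [-0.25 -0.2   0.71]
[ 0.24 -0.04  0.36] q [ 0.74 -0.55 -0.55  0.   -1.57 -2.31] v 0.56 e 0.0 wall 0.12 [ 0.24 -0.04  0.36] el [-0.23 -0.21  0.71]
[ 0.258 -0.022  0.36 ] q [ 0.75 -0.5  -0.53  0.   -1.54 -2.32] v 0.37 e 0.0 wall 0.124 [ 0.26 -0.02  0.36] el [-0.21 -0.2   0.73]
[ 0.275 -0.005  0.36 ] q [ 0.75 -0.46 -0.51 -0.   -1.52 -2.32] v 0.37 e 0.0 wall 0.133 [ 0.28 -0.01  0.71] el [-0.19 -0.18  0.74]
[0.292 0.013 0.36 ] q [ 0.76 -0.41 -0.49 -0.   -1.49 -2.33] v 0.36 e 0.0 wall 0.145 [0.29 0.01 0.36] el [-0.18 -0.17  0.75]
[0.31 0.03 0.36] q [ 0.76 -0.37 -0.47 -0.   -1.47 -2.33] v 0.36 e 0.0 wall 0.16 [0.31 0.03 0.71] el [-0.16 -0.15  0.76]
```

{"api": "carry_out", "payload": {"commands": [{"dp":[0.023,0.007,0.018],"rotation":[6.25,-3.9,4.95]},{"dp":[0.023,0.007,0.018],"rotation":[6.25,-3.9,4.95]},{"dp":[0.023,0.007,0.018],"rotation":[6.25,-3.9,4.95]},{"dp":[0.023,0.007,0.018],"rotation":[6.25,-3.9,4.95]}]}}

```text
t: 1.9
eef_pos: [0.0503, -0.4064, 0.3628]
ee_rot: [-3.134, 0.006, 3.138]
force: [-0.6, 0.4, 0.4]
width: 0.0878
gripper_force: 0.0
```

{"api": "carry_out", "payload": {"commands": [{"dp":[-0.0125,0.025,0],"rotation":[0,0,0]},{"dp":[-0.0125,0.025,0],"rotation":[0,0,0]},{"dp":[-0.0125,0.025,0],"rotation":[0,0,0]},{"dp":[-0.0125,0.025,0],"rotation":[0,0,0]}]}}

```text
t: 2.4
eef_pos: [0.101, -0.3055, 0.3627]
ee_rot: [-3.138, 0.004, 3.14]
force: [0.3, -0.1, -0.4]
width: 0.0878
gripper_force: 0.0
```

{"api": "carry_out", "payload": {"commands": [{"dp":[-0.025,0.02,0],"rotation":[0,0,0]},{"dp":[-0.025,0.02,0],"rotation":[0,0,0]},{"dp":[-0.025,0.02,0],"rotation":[0,0,0]},{"dp":[-0.025,0.02,0],"rotation":[0,0,0]},{"dp":[-0.003,0.025,0],"rotation":[0,0,0]},{"dp":[-0.003,0.025,0],"rotation":[0,0,0]},{"dp":[-0.003,0.025,0],"rotation":[0,0,0]},{"dp":[-0.002,0.025,0],"rotation":[0,0,0]}]}}

```text
t: 3.4
eef_pos: [0.2119, -0.1258, 0.3624]
ee_rot: [-3.139, 0.004, 3.14]
force: [0.8, 1.0, 0.6]
width: 0.088
gripper_force: 0.0
```

{"api": "carry_out", "payload": {"commands": [{"dp":[-0.0075,0.02,0],"rotation":[0,0,0]},{"dp":[-0.0075,0.02,0],"rotation":[0,0,0]},{"dp":[-0.0075,0.02,0],"rotation":[0,0,0]},{"dp":[-0.0075,0.02,0],"rotation":[0,0,0]},{"dp":[-0.0175,0.0175,0],"rotation":[0,0,0]},{"dp":[-0.0175,0.0175,0],"rotation":[0,0,0]},{"dp":[-0.0175,0.0175,0],"rotation":[0,0,0]},{"dp":[-0.0175,0.0175,0],"rotation":[0,0,0]}]}}

```text
t: 4.4
eef_pos: [0.3127, 0.0241, 0.3623]
ee_rot: [-3.139, 0.004, 3.141]
force: [-0.0, -0.3, -0.1]
width: 0.0876
gripper_force: 0.0
```

{"api": "carry_out", "payload": {"commands": [{"dp":[-0.039,0.004,0.015],"rotation":[0,0,0]},{"dp":[-0.039,0.004,0.015],"rotation":[0,0,0]},{"dp":[-0.039,0.004,0.015],"rotation":[0,0,0]},{"dp":[-0.039,0.004,0.015],"rotation":[0,0,0]},{"dp":[-0.039,0.004,0.015],"rotation":[0,0,0]},{"dp":[-0.039,0.004,0.015],"rotation":[0,0,0]}]}}

```text
t: 5.15
eef_pos: [0.5479, 0.0471, 0.2723]
ee_rot: [-3.139, 0.003, 3.141]
force: [-0.4, 0.7, 1.3]
width: 0.0875
gripper_force: 0.0
```

{"api": "carry_out", "payload": {"commands": [{"dp":[0,0,0],"rotation":[0,0,-10.6]},{"dp":[0,0,0],"rotation":[0,0,-10.6]},{"dp":[0,0,0],"rotation":[0,0,-10.6]},{"dp":[0,0,0],"rotation":[0,0,-10.6]},{"dp":[0,0,0],"rotation":[0,0,-10.6]},{"dp":[0,0,0],"rotation":[0,0,-10.6]},{"dp":[0,0,0],"rotation":[0,0,-10.6]},{"dp":[0,0,0],"rotation":[0,0,-10.6]}]}}

```text
t: 6.15
eef_pos: [0.5465, 0.0471, 0.2729]
ee_rot: [-3.138, -0.002, -1.656]
force: [0.4, 0.8, 0.1]
width: 0.0875
gripper_force: 0.0
```

```bash
cat > look.py <<'E'
from h import *
import sys
st=readout.get_state(); im,d=vision.grab_frame('wrist'); P=cloud('wrist',d,st)
save(sys.argv[1],im); np.savez('pics/w',im=im,P=P,d=d)
print(np.round(st['t'],2),np.round(st['q'],3),np.round(st['eef_pos'],4),np.round(np.degrees(st['ee_rot']),2))
hsv=cv2.cvtColor(im,cv2.COLOR_RGB2HSV).astype(int); h,s,v=[hsv[...,i] for i in range(3)]; H=P[...,2]; ok=(d>0)&(abs(P[...,0]-.54)<.1)&(abs(P[...,1]-.07)<.13)
def rect(m,t):
    q=P[m][:,:2]
    if len(q)<8: print(t,len(q));return
    c,sz,a=cv2.minAreaRect((q*1000).astype(np.float32)); print(t,len(q),np.round(c,1),np.round(sz,1),round(a,1),'z',np.round(np.median(P[m][:,2]),4),'med',np.round(np.median(q,0)*1000,1))
rect(ok&((h<8)|(h>172))&(s>150)&(v>100)&(H>.055),'lamp')
rect(ok&(h>15)&(h<35)&(s>120)&(v>100)&(H>.064),'ribtop')
rect(ok&(v<70)&(s<120)&(abs(H-.054)<.003),'cover')
m=ok&(H>.044)&(H<.08); n,l,stt,_=cv2.connectedComponentsWithStats(m.astype(np.uint8)); k=1+np.argmax(stt[1:,4]); rect(l==k,'box')
E
python3 look.py w1.png
```

```text
6.15 [ 0.446  0.135 -0.239  0.004 -1.194 -0.533] [0.5465 0.0471 0.2729] [-1.798e+02 -1.400e-01 -9.489e+01]
lamp 896 [500.7  68.8] [78.3 13.7] 87.8 z 0.0581 med [500.9  66.9]
ribtop 1225 [544.2  27.1] [29.6 97. ] 85.1 z 0.3313 med [589.4  18. ]
cover 3594 [540.2  60. ] [110.2 100.8] 87.8 z 0.0534 med [548.6  37.3]
box 14688 [545.9  67.9] [150.8 120.3] 87.2 z 0.0504 med [545.2  59.9]
```

View pics/w1.png

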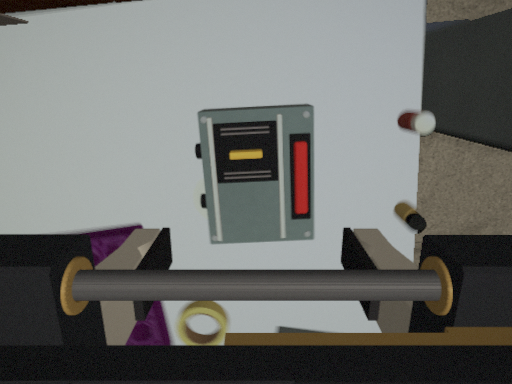

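{"api": "carry_out", "payload": {"commands": [{"dp":[0,0,0],"rotation":[0,0,-2.4]},{"dp":[0.007,0.0083,0.03],"rotation":[0,0,0]},{"dp":[0.007,0.0083,0.03],"rotation":[0,0,0]},{"dp":[0.007,0.0083,0.03],"rotation":[0,0,0]},{"dp":[0.007,0.0083,0.03],"rotation":[0,0,0]},{"dp":[0.007,0.0083,0.03],"rotation":[0,0,0]},{"dp":[0,0,0],"rotation":[0,0,0]}]}}

```text
t: 7.08
eef_pos: [0.5021, 0.013, 0.1213]
ee_rot: [3.141, -0.004, -1.623]
force: [-1.0, 0.5, 0.3]
width: 0.0878
gripper_force: 0.0
```

```bash
cat > fing.py <<'E'
# finger tip (TCP +z25, tool y -0.052) in box coordinates
from h import *
B=np.array([.5459,.0679]); th=np.radians(-2.5)
st=readout.get_state(); T=R.from_euler('xyz',st['ee_rot'])
w=T.apply([0,-.052,.025])+st['eef_pos']; c,s=np.cos(th),np.sin(th)
b=np.array([[c,s],[-s,c]])@(w[:2]-B)
print('t',round(st['t'],2),'finger box mm',np.round(b*1000,1),'z',np.round(w[2]*1000,1),'yaw',np.round(np.degrees(st['ee_rot']),2),'F',np.round(st['force'],2))
E
sed -i 's/(H>.064)/(H>.064)\&(H<.073)/' look.py
python3 fing.py; python3 look.py w2.png
```

```text
t 7.08 finger box mm [ 10.6 -57.3] z 96.2 yaw [179.95  -0.25 -93.01] F [-0.97  0.54  0.32]
7.08 [ 0.42   0.206 -0.538  0.005 -0.829 -0.476] [0.5021 0.013  0.1213] [179.95  -0.25 -93.01]
lamp 1230 [501.1  64.6] [70.7 13.1] 86.9 z 0.0581 med [500.9  49.9]
ribtop 324 [547.5  36.4] [ 8.8 16.5] 88.4 z 0.0671 med [547.   35.6]
cover 4645 [540.8  58.8] [108.2 101.4] 87.1 z 0.0533 med [537.8  23. ]
box 13815 [543.9  22.6] [ 61.3 120.5] 87.2 z 0.0522 med [534.7  14.7]
```

View pics/w2.png

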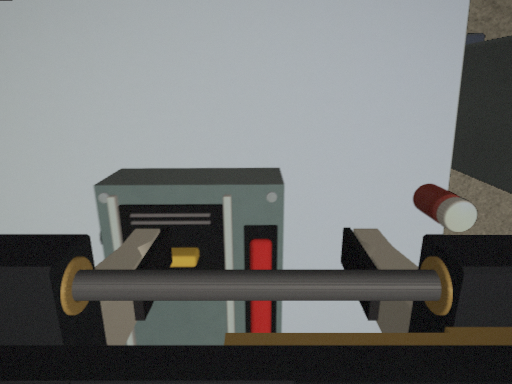

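{"api": "carry_out", "payload": {"commands": [{"dp":[0,0,0.012],"rotation":[0,0,0]},{"dp":[0,0,0.012],"rotation":[0,0,0]},{"dp":[0,0,0.011],"rotation":[0,0,0]},{"dp":[0,0,0],"rotation":[0,0,0]}]}}

```text
t: 7.62
eef_pos: [0.5034, 0.0135, 0.0867]
ee_rot: [-3.14, -0.004, -1.62]
force: [0.2, -0.3, 0.3]
width: 0.0877
gripper_force: 0.0
```

{"api": "carry_out", "payload": {"commands": [{"dp":[-0.007,0,0],"rotation":[0,0,0]},{"dp":[-0.006,0,0],"rotation":[0,0,0]},{"dp":[-0.009,0,0],"rotation":[0,0,0]},{"dp":[-0.01,0,0],"rotation":[0,0,0]},{"dp":[-0.01,0,0],"rotation":[0,0,0]},{"dp":[-0.01,0,0],"rotation":[0,0,0]},{"dp":[-0.008,0,0],"rotation":[0,0,0]},{"dp":[0,0,0],"rotation":[0,0,0]}]}}

```text
t: 8.62
eef_pos: [0.5069, 0.0743, 0.0875]
ee_rot: [-3.139, -0.003, -1.62]
force: [1.0, 0.2, 0.6]
width: 0.0877
gripper_force: 0.0
```

```bash
python3 fing.py
```

```text
t 8.62 finger box mm [12.8  4.4] z 62.7 yaw [-1.7983e+02 -1.5000e-01 -9.2790e+01] F [1.01 0.23 0.59]
```

{"api": "carry_out", "payload": {"commands": [{"dp":[-0.004,0,0],"rotation":[0,0,0]},{"dp":[-0.004,0,0],"rotation":[0,0,0]},{"dp":[0,0,0],"rotation":[0,0,0]}]}}

```text
t: 9.0
eef_pos: [0.5071, 0.0817, 0.0875]
ee_rot: [-3.139, -0.003, -1.62]
force: [-0.3, -0.1, 0.3]
width: 0.0873
gripper_force: 0.1
```

{"api": "carry_out", "payload": {"commands": [{"dp":[-0.0015,0,0],"rotation":[0,0,0]},{"dp":[0,0,0],"rotation":[0,0,0]}]}}

```text
t: 9.25
eef_pos: [0.5072, 0.0828, 0.0875]
ee_rot: [-3.139, -0.003, -1.621]
force: [0.1, -2.9, 0.1]
width: 0.0874
gripper_force: 1.2
```

```bash
python3 fing.py; python3 look.py w3.png
```

```text
t 9.25 finger box mm [12.7 12.8] z 62.6 yaw [-179.85   -0.18  -92.85] F [ 0.1  -2.94  0.11]
9.25 [ 0.547  0.268 -0.553  0.006 -0.75  -0.602] [0.5072 0.0828 0.0875] [-179.85   -0.18  -92.85]
lamp 3510 [500.7  65.3] [71.3 13.7] 87.0 z 0.058 med [500.8  62.1]
ribtop 78 [547.1  92.1] [3.1 9.5] 85.7 z 0.0655 med [547.3  92.5]
cover 7246 [529.  80.] [124.1  86.5] 26.9 z 0.0531 med [535.8  73.4]
box 39680 [545.4  48. ] [111.4 121. ] 87.2 z 0.05 med [534.3  41.1]
```

View pics/w3.png

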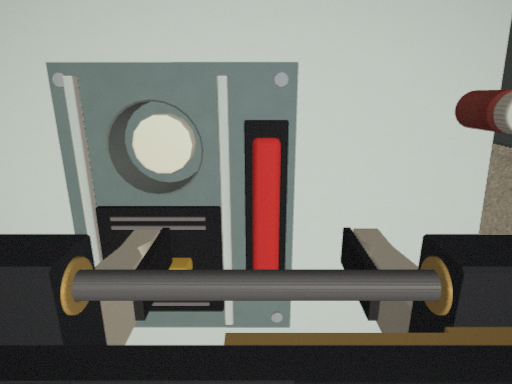

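```bash
cat > edge.py <<'E'
from h import *
z=np.load('pics/w.npz'); P=z['P']; im=z['im'].astype(int).sum(-1); B=np.array([.5459,.0679]); th=np.radians(-2.5); c,s=np.cos(th),np.sin(th)
b=(P[...,:2]-B)@np.array([[c,s],[-s,c]]).T*1000; H=P[...,2]*1000
def cover():
    ys=[]
    for col in range(108,215,4):
        dark=np.nonzero((im[:,col]<120)&(H[:,col]>50)&(H[:,col]<57)&(z['d'][:,col]>0))[0]
        if len(dark): ys.append(b[dark[0],col,1])
    return np.round(np.median(ys),1),len(ys)
print('cover edge y',cover())
m=(H>46)&(H<53)&(z['d']>0)
e=[]
for col in range(100,280,6):
    k=np.nonzero(m[:,col])[0]
    if len(k): e.append(b[k[0],col,1])
print('box -y edge',np.round(np.median(e),1))
k=(H>30)&(H<40)&(abs(b[...,0]-12)<24)&(abs(b[...,1]+33)<24)&(im>500)
print('key',k.sum(),np.round(np.median(b[k],0),1),np.round(b[k].min(0),1),np.round(b[k].max(0),1),np.median(H[k]))
E
python3 edge.py
```

```text
cover edge y (np.float64(-3.6), 27)
box -y edge -75.4
key 2736 [ 11.7 -34.3] [ -4.7 -49.8] [ 28.  -17.9] 35.20871672855546
```

{"api": "carry_out", "payload": {"commands": [{"dp":[-0.0006,0,0],"rotation":[0,0,0]},{"dp":[0,0,0],"rotation":[0,0,0]}]}}

```text
t: 9.55
eef_pos: [0.5071, 0.0831, 0.0875]
ee_rot: [-3.139, -0.004, -1.621]
force: [1.8, -5.2, -0.6]
width: 0.088
gripper_force: 2.6
```

{"api": "carry_out", "payload": {"commands": [{"dp":[0.006,0,-0.002],"rotation":[0,0,0]},{"dp":[0.014,0.001,0],"rotation":[0,0,0]},{"dp":[0.014,0.001,0],"rotation":[0,0,0]},{"dp":[0.012,0.001,0],"rotation":[0,0,0]},{"dp":[0,0,0],"rotation":[0,0,0]}]}}

```text
t: 10.18
eef_pos: [0.5019, 0.0369, 0.0898]
ee_rot: [-3.138, -0.003, -1.622]
force: [-0.7, -0.5, -0.1]
width: 0.0876
gripper_force: 0.0
```

```bash
python3 fing.py
```

```text
t 10.18 finger box mm [  9.5 -33.3] z 64.9 yaw [-1.7982e+02 -1.5000e-01 -9.2920e+01] F [-0.67 -0.46 -0.1 ]
```

{"api": "carry_out", "payload": {"commands": [{"dp":[0,0,0.009],"rotation":[0,0,0]},{"dp":[0,0,0.009],"rotation":[0,0,0]},{"dp":[0,0,0.007],"rotation":[0,0,0]},{"dp":[0,0,0],"rotation":[0,0,0]}]}}

```text
t: 10.68
eef_pos: [0.5017, 0.0379, 0.0638]
ee_rot: [-3.14, -0.004, -1.62]
force: [-0.3, -0.5, 0.1]
width: 0.0877
gripper_force: 0.0
```

{"api": "carry_out", "payload": {"commands": [{"dp":[0,0,0.002],"rotation":[0,0,0]},{"dp":[0,0,0.002],"rotation":[0,0,0]},{"dp":[0,0,0],"rotation":[0,0,0]}]}}

```text
t: 11.05
eef_pos: [0.5024, 0.038, 0.0609]
ee_rot: [-3.138, -0.002, -1.62]
force: [-0.5, -0.4, 2.4]
width: 0.0877
gripper_force: 1.0
```

{"api": "carry_out", "payload": {"commands": [{"dp":[0,0,0.002],"rotation":[0,0,0]},{"dp":[0,0,0.001],"rotation":[0,0,0]},{"dp":[0,0,0],"rotation":[0,0,0]}]}}

```text
t: 11.42
eef_pos: [0.5024, 0.038, 0.0578]
ee_rot: [-3.138, -0.003, -1.62]
force: [-1.4, 0.5, 4.0]
width: 0.0877
gripper_force: 1.7
```

{"api": "carry_out", "payload": {"commands": [{"dp":[0,0,0.001],"rotation":[0,0,0]},{"dp":[0,0,0.001],"rotation":[0,0,0]},{"dp":[0,0,0],"rotation":[0,0,0]}]}}

```text
t: 11.8
eef_pos: [0.5024, 0.038, 0.0558]
ee_rot: [-3.138, -0.003, -1.62]
force: [-0.7, 1.2, 4.7]
width: 0.0872
gripper_force: 2.2
```

{"api": "carry_out", "payload": {"commands": [{"dp":[0,0,0.001],"rotation":[0,0,0]},{"dp":[0,0,0],"rotation":[0,0,0]}]}}

```text
t: 12.05
eef_pos: [0.5024, 0.038, 0.055]
ee_rot: [-3.138, -0.003, -1.62]
force: [-1.6, 2.0, 7.5]
width: 0.0876
gripper_force: 3.8
```

{"api": "carry_out", "payload": {"commands": [{"dp":[0,0,0.0003],"rotation":[0,0,0]},{"dp":[0,0,0],"rotation":[0,0,0]},{"dp":[0,0,0],"rotation":[0,0,0]},{"dp":[0,0,0],"rotation":[0,0,0]},{"dp":[0,0,0],"rotation":[0,0,0]},{"dp":[0,0,0],"rotation":[0,0,0]},{"dp":[0,0,0],"rotation":[0,0,0]},{"dp":[0,0,0],"rotation":[0,0,0]}]}}

```text
t: 13.05
eef_pos: [0.5025, 0.0379, 0.055]
ee_rot: [-3.138, -0.002, -1.62]
force: [-2.9, 1.4, 10.0]
width: 0.0877
gripper_force: 5.2
```

{"api": "carry_out", "payload": {"commands": [{"dp":[0,0,0],"rotation":[0,0,0]},{"dp":[0,0,0],"rotation":[0,0,0]},{"dp":[0,0,0],"rotation":[0,0,0]}]}}

```text
t: 13.42
eef_pos: [0.5025, 0.038, 0.055]
ee_rot: [-3.138, -0.002, -1.62]
force: [-2.4, 2.7, 10.7]
width: 0.0875
gripper_force: 5.2
```

{"api": "carry_out", "payload": {"commands": [{"dp":[0,0,-0.004],"rotation":[0,0,0]},{"dp":[0,0,-0.008],"rotation":[0,0,0]},{"dp":[0,0,-0.015],"rotation":[0,0,0]},{"dp":[0,0,-0.02],"rotation":[0,0,0]},{"dp":[0,0,-0.015],"rotation":[0,0,0]},{"dp":[0,0,0],"rotation":[0,0,0]}]}}

```text
t: 14.18
eef_pos: [0.5025, 0.0382, 0.1174]
ee_rot: [-3.137, -0.002, -1.62]
force: [1.4, 0.3, -0.0]
width: 0.0874
gripper_force: 0.0
```

```bash
python3 fing.py; python3 look.py w4.png; python3 edge.py
```

```text
t 14.18 finger box mm [ 10. -32.] z 92.7 yaw [-1.7973e+02 -1.0000e-01 -9.2850e+01] F [ 1.44  0.32 -0.05]
14.18 [ 0.469  0.21  -0.544  0.005 -0.813 -0.523] [0.5025 0.0382 0.1174] [-1.7973e+02 -1.0000e-01 -9.2850e+01]
lamp 1697 [501.   68.8] [78.8 13.5] 87.8 z 0.0581 med [500.5  54.7]
ribtop 606 [558.  95.] [ 8.5 31.8] 87.1 z 0.0671 med [557.5  94.3]
cover 3918 [541.5  77.2] [115.8 102. ] 87.5 z 0.0531 med [533.3 103.4]
box 17998 [544.6  34.1] [ 84.  120.8] 87.2 z 0.0497 med [529.4  23.3]
cover edge y (np.float64(-3.0), 20)
box -y edge -75.5
key 1664 [ 11.6 -34.5] [ -4.5 -49.8] [ 27.5 -18.4] 35.28964869247234
```

View pics/w4.png

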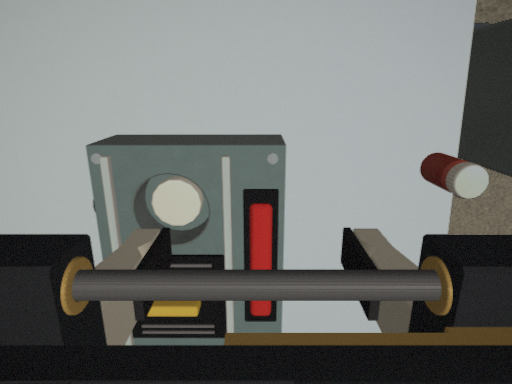

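{"api": "carry_out", "payload": {"commands": [{"dp":[-0.018,0,0],"rotation":[0,0,0]},{"dp":[-0.025,0,0],"rotation":[0,0,0]},{"dp":[-0.025,0,0],"rotation":[0,0,0]},{"dp":[-0.018,0,0],"rotation":[0,0,0]},{"dp":[0,0,0.01],"rotation":[0,0,0]},{"dp":[0,0,0.012],"rotation":[0,0,0]},{"dp":[0,0,0.009],"rotation":[0,0,0]},{"dp":[0,0,0],"rotation":[0,0,0]}]}}

```text
t: 15.22
eef_pos: [0.5058, 0.1229, 0.0841]
ee_rot: [-3.14, -0.004, -1.621]
force: [0.3, 1.1, 0.5]
width: 0.0877
gripper_force: 0.0
```

```bash
python3 fing.py
```

```text
t 15.22 finger box mm [ 9.6 52.8] z 59.2 yaw [-179.92   -0.23  -92.89] F [0.27 1.11 0.5 ]
```

{"api": "carry_out", "payload": {"commands": [{"dp":[0.005,0,-0.003],"rotation":[0,0,0]},{"dp":[0.006,0,0],"rotation":[0,0,0]},{"dp":[0.008,0,0],"rotation":[0,0,0]},{"dp":[0.01,0,0],"rotation":[0,0,0]},{"dp":[0.01,0,0],"rotation":[0,0,0]},{"dp":[0.01,0,0],"rotation":[0,0,0]},{"dp":[0.01,0,0],"rotation":[0,0,0]},{"dp":[0,0,0],"rotation":[0,0,0]}]}}

```text
t: 16.23
eef_pos: [0.5029, 0.0639, 0.0881]
ee_rot: [-3.139, -0.003, -1.622]
force: [-1.0, 0.4, -1.1]
width: 0.0877
gripper_force: 0.0
```

{"api": "carry_out", "payload": {"commands": [{"dp":[0.004,0,0],"rotation":[0,0,0]},{"dp":[0.004,0,0],"rotation":[0,0,0]},{"dp":[0.003,0,0],"rotation":[0,0,0]},{"dp":[0,0,0],"rotation":[0,0,0]}]}}

```text
t: 16.73
eef_pos: [0.5028, 0.0537, 0.0883]
ee_rot: [-3.139, -0.003, -1.62]
force: [1.1, -0.4, 0.4]
width: 0.0881
gripper_force: 0.0
```

```bash
python3 fing.py
```

```text
t 16.73 finger box mm [  9.7 -16.5] z 63.5 yaw [-1.7983e+02 -1.7000e-01 -9.2850e+01] F [ 1.09 -0.44  0.44]
```

{"api": "carry_out", "payload": {"commands": [{"dp":[0.001,0,0],"rotation":[0,0,0]},{"dp":[0,0,0],"rotation":[0,0,0]}]}}

```text
t: 16.98
eef_pos: [0.5029, 0.053, 0.0884]
ee_rot: [-3.138, -0.003, -1.62]
force: [0.6, 0.4, -1.0]
width: 0.0873
gripper_force: 0.3
```

{"api": "carry_out", "payload": {"commands": [{"dp":[0.001,0,0],"rotation":[0,0,0]},{"dp":[0,0,0],"rotation":[0,0,0]}]}}

```text
t: 17.23
eef_pos: [0.5029, 0.0519, 0.0884]
ee_rot: [-3.138, -0.003, -1.62]
force: [0.2, 0.7, -1.0]
width: 0.0875
gripper_force: 0.5
```

{"api": "carry_out", "payload": {"commands": [{"dp":[0.001,0,0],"rotation":[0,0,0]},{"dp":[0,0,0],"rotation":[0,0,0]}]}}

```text
t: 17.48
eef_pos: [0.5028, 0.0509, 0.0884]
ee_rot: [-3.138, -0.003, -1.62]
force: [0.8, 1.7, 0.4]
width: 0.0872
gripper_force: 0.4
```

```bash
python3 fing.py
```

```text
t 17.48 finger box mm [  9.8 -19.3] z 63.6 yaw [-1.7982e+02 -1.6000e-01 -9.2840e+01] F [0.77 1.72 0.37]
```

{"api": "carry_out", "payload": {"commands": [{"dp":[0.001,0,0],"rotation":[0,0,0]},{"dp":[0,0,0],"rotation":[0,0,0]}]}}

```text
t: 17.73
eef_pos: [0.5028, 0.0502, 0.0884]
ee_rot: [-3.138, -0.002, -1.62]
force: [-0.2, 4.6, -0.4]
width: 0.0872
gripper_force: 1.7
```

{"api": "carry_out", "payload": {"commands": [{"dp":[0.0007,0,0],"rotation":[0,0,0]},{"dp":[0,0,0],"rotation":[0,0,0]}]}}

```text
t: 17.98
eef_pos: [0.5029, 0.0497, 0.0884]
ee_rot: [-3.138, -0.002, -1.62]
force: [-0.3, 5.5, -1.5]
width: 0.0875
gripper_force: 2.3
```

{"api": "carry_out", "payload": {"commands": [{"dp":[-0.005,0,0],"rotation":[0,0,0]},{"dp":[-0.01,0,-0.015],"rotation":[0,0,0]},{"dp":[0,0,-0.04],"rotation":[0,0,0]},{"dp":[0,0,-0.05],"rotation":[0,0,0]},{"dp":[0,0,-0.05],"rotation":[0,0,0]},{"dp":[0,0,-0.02],"rotation":[0,0,0]},{"dp":[0,0,0],"rotation":[0,0,0]}]}}

```text
t: 18.85
eef_pos: [0.5035, 0.0648, 0.2651]
ee_rot: [-3.135, -0.001, -1.62]
force: [0.3, -0.1, -1.1]
width: 0.0878
gripper_force: 0.0
```

```bash
python3 look.py w5.png; python3 - <<'E'
from h import *
im,d=vision.grab_frame('scene'); P=cloud('scene',d)
for l in ['running_unit','red_jar','black_cap_jar','white_cap_jar']:
    z=np.load('pics/scene.npz')
    for r in vision.trace(l,'scene')[:1]:
        m=r['pixels']&(d>0); print(l,round(r['score'],2),np.round(np.median(P[m],0),3),'depth change',np.round(np.median(abs(d[m]-z['d'][m])),4))
E
```

```text
18.85 [ 0.519  0.068 -0.335  0.005 -1.164 -0.571] [0.5035 0.0648 0.2651] [-1.7964e+02 -8.0000e-02 -9.2850e+01]
lamp 957 [500.4  68.5] [78.5 12.8] 87.2 z 0.058 med [500.5  66.8]
ribtop 282 [555.9  33.3] [ 7.7 33.4] 87.3 z 0.0673 med [555.7  33.2]
cover 3880 [540.1  58.4] [112.1 100.5] 87.0 z 0.0533 med [547.5  34.6]
box 15776 [546.   67.1] [149.8 120.4] 87.4 z 0.0505 med [545.   59.2]
running_unit 0.69 [0.487 0.393 0.051] depth change 0.0014
red_jar 0.74 [0.358 0.232 0.036] depth change 0.0015
black_cap_jar 0.74 [0.367 0.143 0.033] depth change 0.0015
white_cap_jar 0.72 [0.365 0.031 0.033] depth change 0.0017
```

View pics/w5.png

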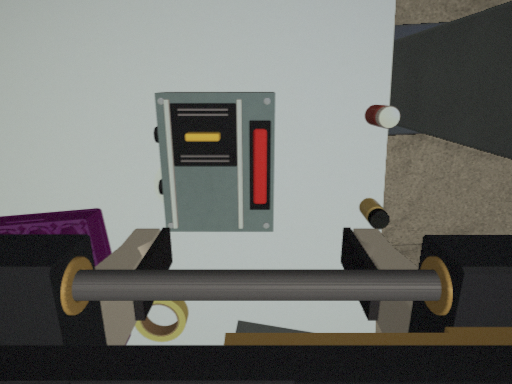

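```bash
python3 -c "
from station import arm; print(arm.job_done())"
```

```text
the job is handed in; nothing more can be done
None
```

I handed the job in at about 19 s: the tripped box's cover was pushed fully open, the key was pressed to its stop and held for over 1 s, and the cover was pushed fully shut. The boxes and the three jars I checked had not moved, but the lamp bar still showed red in my last picture.

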